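# Draw the parts tote out by its far lip and hang it up by its bail

### The job

Hook a fingertip behind the far lip of the metal parts tote and drag the tote along the bench, without lifting it, until it stands wholly on the black mat with its bail still folded, and let go of it there. Then swing the folded bail upright, take the tote by the bail's crossbar and hang it level on the two prongs of the hook stand, the crossbar down in the dips of both prongs and the tote hanging still. Leave the tape roll, the gripper finger and the spanner alone.

Things in the scene. Friction and masses are not known exactly. Their poses are not given: they have to be found in the camera images.
- tote: open sheet-metal parts tote with a steel puck fixed in it, about 0.8 kg: 90 mm deep (its x) by 130 mm wide (its y), rim 50 mm high, walls 3 mm. Origin at the centre of its underside. -x is its front, nearest the robot, where the bail lies folded; +x its far side, with an out-turned lip. Bail lugs at the middle of the short sides reach 80 mm high and 69 mm out to either side
- far_lip: the out-turned lip along the tote's far rim, fixed to the tote; origin at the middle of the far wall's top edge, 45 mm from the tote's centre along its +x, 50 mm above its underside; axes as the tote's. The lip runs the 130 mm width, stands out 12 mm from the far wall (outer edge 57 mm from the tote's centre) and is turned down 10 mm
- bail (a joint): angle of the wire bail about its pivots (axis along the tote's y, 72 mm above the tote's underside, over its centre): 0 = folded forward, level; 1.57 = upright; stop at 1.75. It turns a little stiffly (0.015 N m) and stays where it is left; a hard grip on the crossbar keeps it from turning between the fingers and tips the tote, so raise it with a light grip
- bail_grip (a point): middle of the bail's straight crossbar: round steel bar 8 mm thick, 146 mm long, along the tote's y, 60 mm from the pivot axis. Folded it lies level 15 mm in front of the tote's front wall, 22 mm above the rim; upright it is 132 mm above the tote's underside
- mat: thin black rubber mat lying on the bench, 170 mm (its x) by 240 mm (its y), less than 1 mm thick; origin at its centre. Round the work: a frame beam runs overhead along x at y = 0.055 from x = 0.34 outward, underside 785 mm up (mind a high elbow); an upright stands at x 0.545, y -0.39; the index dial overhangs from x = 0.68 outward, 138 to 190 mm up
- stand: fixed hook stand: 20 mm square post 180 mm high at its origin, two parallel 8 mm round prongs along its -x (roughly to the robot), 36 mm either side of the middle. Each has a V dip 95 mm in front of the post and a tip 115 mm in front of it. Prong tops: 162 mm above the bench in the dip, 184 mm at the tip, 179 mm nearer the post; nothing stands between the prongs. Foot plate 120 x 70 mm
- stand_seat (a point): where the middle of the bail's crossbar rests when hung: between the two prongs over their dips, 168 mm above the bench; x and y axes as the stand's
- tape_roll: black tape roll, 62 x 73 x 18 mm, lying flat; leave it alone
- gripper_finger: machined gripper finger, 28 x 72 x 14 mm; leave it alone
- spanner: spanner, 24 x 163 x 8 mm; leave it alone

How it is judged:
On the way, in this order (a step that is already met when the one before it is completed fails the run):
1. the tote is being drawn along by its far lip (contact force between the fingers and far_lip above 0.5 N and distance of tote from where it was at the start of the episode above 0.02 m and height (world z) of tote below 0.01 m), for 0.1 s.
2. the tote stands on the mat, bail folded, let go (x of tote in the frame of mat between -0.05 and 0.05 m and y of tote in the frame of mat between -0.06 and 0.06 m and value of joint bail below 0.5 rad and linear speed of tote below 0.01 m/s and contact force between the fingers and tote below 0.1 N and height (world z) of tote below 0.006 m), for 0.2 s.
3. the bail is upright while the tote still stands on the mat (value of joint bail above 1.2 rad and height (world z) of tote below 0.02 m and x of tote in the frame of mat between -0.065 and 0.065 m and y of tote in the frame of mat between -0.075 and 0.075 m), for 0.1 s.
At the end, for the whole second after the job is handed in: the tote hangs at rest by its bail, the crossbar in the dips of both prongs (middle of the crossbar within 18 mm fore and aft, 30 mm sideways and 6 mm in height of the seat point, along the stand's y within 0.25 rad), the tote level within 0.25 rad, clear of the bench and let go (x of bail_grip in the frame of stand_seat between -0.018 and 0.018 m and y of bail_grip in the frame of stand_seat between -0.03 and 0.03 m and z of bail_grip in the frame of stand_seat between -0.006 and 0.006 m and angle between the y axis of tote and the y axis of stand, either way round below 0.25 rad and angle between tote's own z axis and vertical below 0.25 rad and contact force between stand and tote above 2 N and linear speed of tote below 0.05 m/s); the robot touches nothing.
It fails at once if the tote was lifted before its bail stood upright (height (world z) of tote above 0.02 m and value of joint bail below 0.9 rad).
It fails at once if the tote was tipped over (angle between tote's own z axis and vertical above 0.7 rad).
It fails at once if the tape roll was disturbed (distance of tape_roll from where it was at the start of the episode above 0.03 m).
It fails at once if the gripper finger was disturbed (distance of gripper_finger from where it was at the start of the episode above 0.03 m).
It fails at once if the spanner was disturbed (distance of spanner from where it was at the start of the episode above 0.03 m).
It also fails if it takes over 58 s, if anything falls off the work surface, if the arm or the gripper's body presses on something with over 40 N, if the wrist force passes 120 N, or if a joint passes its speed limit or range.

### The arm

A 7-joint arm with a two-finger parallel gripper is mounted at the origin on a cart in front of the work surface, level with it; the furniture and walls round the work are solid. World frame = base frame: x ahead of the robot, y to its left, z up, the work surface at z = 0. Lengths are in m, angles in rad, forces in N, time in s.
With the tool pointing down it reaches from about 0.4 to 0.9 m from the base axis. Payload 5.5 kg.
Tool frame: the origin (TCP) lies on the centre line of the jaws, within the pads' length; the fingertips stand 22 mm ahead of it and the grasp point (between the pads) lies 3 mm ahead of it; z points along the fingers, y is the direction in which the jaws open and shut (so a half turn about z gives the same grasp; the last joint's range is limited). The gripper opens to 92 mm and grips with 3 to 60 N. Pads are 19 mm wide; open, the fingers measure 130 mm over their backs; the gripper's body (75 mm by 190 mm) begins 47 mm behind the grasp point.
Start: joints at [-0.854, 0.501, -0.427, 1.55, 0.221, 1.138, -0.21], TCP at [0.285, 0.584, 0.249] pointing down, gripper open.
Joint ranges: [-2.88, 2.88], [-0.31, 2.03], [-1.54, 1.56], [0.2, 2.42], [-1.41, 4.55], [0.19, 2.02], [-2.57, 2.57]. Speed limits (rad/s): [2.57, 2.57, 3.14, 3.14, 3.14, 3.14, 3.14].

### API

Orientations are given as a rotation vector (axis times angle).
In Python, from rig import goto, line_to, set_joints, command_gripper, dwell, solve_ik, read_camera, calibration, Unreachable, job_done, get_t, get_joint_pos, get_dq, get_joint_efforts, get_eef_pos, get_orientation, get_force, get_wrist_torque, get_width gives the robot as it stands. The module is installed in compiled form; this text tells all that it offers. Calls block until the motion is done:
- goto(position, orientation): joint-space move of the TCP to a pose.
- line_to(position, speed=0.15, orientation=None, threshold=None): straight line of the TCP; orientation=None keeps the orientation; speed is the mean speed in m/s. With threshold (N) it stops when the force on the tool has changed by that much, and returns True; else False.
- set_joints(angles): joint-space move.
- command_gripper(opening, newtons=None): finger opening in m; newtons is the grip in N (None keeps the last); returns when the fingers have stopped.
- dwell(seconds).
- solve_ik(position, orientation): joint angles nearest the present ones, or None.
- read_camera(name): name is "scene" or "top" or "wrist"; returns the picture (480x640x3 uint8, red, green, blue); there is no depth.
- calibration(name): a dict with "fx", "fy", "cx", "cy" (pixels), "world_to_cam" (4x4, takes a point from world to camera coordinates). Camera axes: x right, y down, z forward; pixel columns grow to the right and rows downward; lengths in m; the calibration is good to about 2 mm. A picture is of the moment at which its call begins: read the wrist's pose just before it. calibration takes no time and is no camera call; for the wrist camera it gives the pose at the moment of the call.
A pose or a line that the arm cannot do raises Unreachable and nothing moves.
- job_done(): hands the job in, once; it reports no verdict.
Readings, each from a call of its own:
- get_t(): time.
- get_joint_pos(): joint angles.
- get_dq(): joint speeds.
- get_joint_efforts(): joint torques, N m.
- get_eef_pos(): TCP position.
- get_orientation(): TCP orientation.
- get_force(): force on the tool from outside, world axes, zero at the start.
- get_wrist_torque(): the same for the moment, N m.
- get_width(): finger opening in m.
Only numpy, scipy, OpenCV 4.12 (cv2) and the standard library are available. Lean on these libraries where they do the work, as an engineer would, in place of code of your own. Each camera call takes 0.05 s, during which the arm holds its last target. There are 200 camera calls.

## Working session

There is one attempt and no reset: what is moved stays moved. The work goes in short steps, each a Python script; the robot and the scene stay as the last script left them, time stands still between calls to the robot, and variables do not carry over. Pictures are saved under pics/ and viewed, about 8 in all and at most 12, crops included, and the job is handed in when it is done.

```bash
mkdir -p pics
python3 - <<'E'
from rig import *
import cv2
for n in("top","scene"):
    im=read_camera(n); cv2.imwrite(f"pics/{n}0.png",im[:,:,::-1]); c=calibration(n); print(n,c["fx"],c["fy"],c["cx"],c["cy"],c["world_to_cam"].round(4).tolist())
print(get_t(),get_orientation(),get_width())
E
```

```text
top 523.7397607000466 523.7397607000466 323.03951538622215 240.37679493163714 [[0.0098, -0.9999, 0.0108, 0.232], [-0.9964, -0.0106, -0.0843, 0.4934], [0.0844, -0.01, -0.9964, 0.935], [0.0, 0.0, 0.0, 1.0]]
scene 617.246690627664 617.246690627664 326.60015304925275 240.88845416376145 [[-0.7961, -0.6051, 0.0085, 0.5351], [-0.3565, 0.4576, -0.8146, 0.1909], [0.489, -0.6515, -0.58, 1.3061], [0.0, 0.0, 0.0, 1.0]]
0.1 [-7.06401941e-01 -3.06063374e+00  2.68532172e-03] 0.09158025390845782
```

View pics/top0.png

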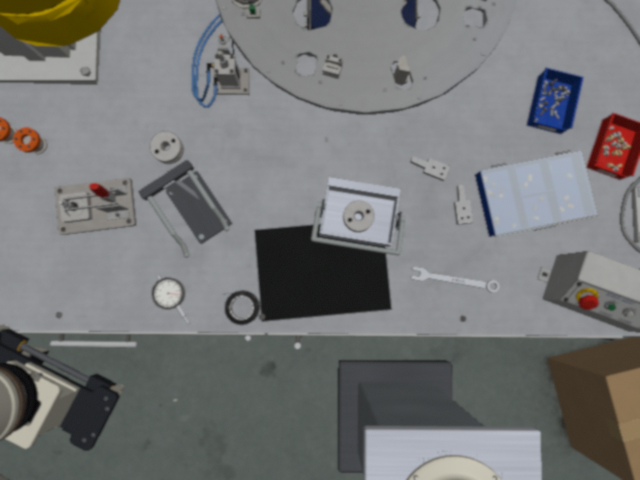

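View pics/scene0.png

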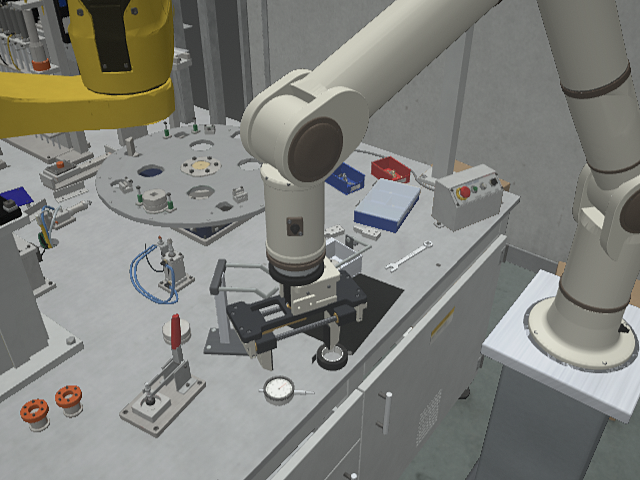

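The top view shows the tote near (358,212) with its bail folded toward the robot. The mat is centred near (323,272) and the stand is near (190,205) with its prongs toward (185,250). I'll enlarge that area for corner pixels.

```bash
cat > h.py <<'E'
import numpy as np
from rig import *
def ray(name,px,z,c=None):
    c=c or calibration(name); T=np.linalg.inv(c["world_to_cam"]); u,v=px
    d=T[:3,:3]@[(u-c["cx"])/c["fx"],(v-c["cy"])/c["fy"],1]; o=T[:3,3]
    return o+d*(z-o[2])/d[2]
def proj(name,p):
    c=calibration(name); q=c["world_to_cam"]@np.r_[p,1]; return np.array([c["fx"]*q[0]/q[2]+c["cx"],c["fy"]*q[1]/q[2]+c["cy"]])
E
python3 - <<'E'
import cv2
im=cv2.imread("pics/top0.png")
a=cv2.resize(im[155:265,130:235],None,fx=3.8,fy=3.8,interpolation=cv2.INTER_CUBIC)
b=cv2.resize(im[165:265,300:410],None,fx=3.8,fy=3.8,interpolation=cv2.INTER_CUBIC)[:418]
import numpy as np
o=np.zeros((420,800,3),np.uint8); o[:a.shape[0],:399]=a[:420]; o[:b.shape[0],400:400+400]=b[:,:400]
cv2.imwrite("pics/crop1.png",o)
m=cv2.inRange(im,(0,0,0),(45,45,45)); m[:220]=0; m[325:]=0; m[:,:262]*=1
n,l,s,c=cv2.connectedComponentsWithStats(m)
for i in range(1,n):
    if s[i][4]>100: print(s[i],c[i], cv2.approxPolyDP(cv2.convexHull(np.argwhere(l==i)[:,::-1].astype(np.int32)),5,True).reshape(-1,2).tolist())
E
```

```text
[ 256  226  134   94 9517] [316.72764527 275.8609856 ] [[389, 307], [265, 319], [256, 231], [311, 226], [384, 254]]
```

View pics/crop1.png

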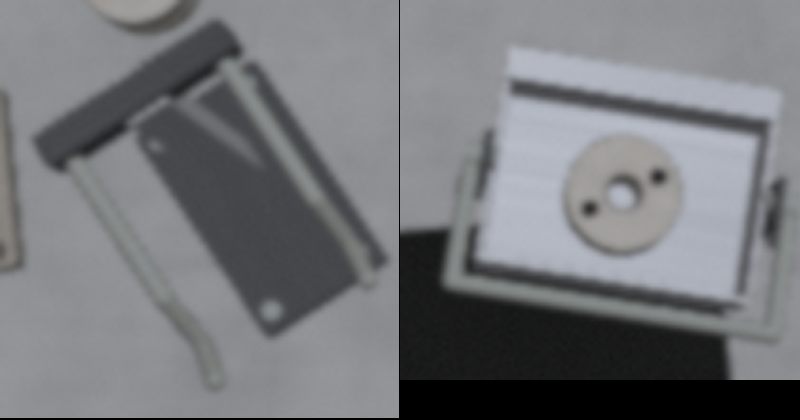

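Run:
```python
from h import *
R=lambda x,y,z:ray("top",(x,y),z)[:2]
L=lambda x,y,z:R(130+x/3.8,155+y/3.8,z)
T=lambda x,y,z:R(300+(x-400)/3.8,165+y/3.8,z)
def yawy(a,b): # direction of local y: from b to a
    d=a-b; return np.arctan2(-d[0],d[1])
a,b=T(510,48,.05),T(781,92,.05); y=yawy(a,b); print("lip",a,b,np.linalg.norm(a-b),y); 
X=np.array([np.cos(y),np.sin(y)]); print(" centre from lip",(a+b)/2-.057*X)
a,b=T(447,283,.072),T(776,333,.072); y2=yawy(a,b); print("bar",a,b,np.linalg.norm(a-b),y2)
X=np.array([np.cos(y2),np.sin(y2)]); print(" centre from bar",(a+b)/2+.06*X)
a,b=L(214,380,.182),L(369,282,.182); y=yawy(a,b);print("tips",a,b,np.linalg.norm(a-b),y)
c,d=L(75,165,.177),L(230,65,.177); print("prongbase",c,d,np.linalg.norm(c-d),yawy(c,d), np.arctan2(*(c-a)[::-1]),np.arctan2(*(d-b)[::-1]))
X=np.array([np.cos(y),np.sin(y)]);print(" seat",(a+b)/2+.02*X)
e,f=L(383,262,.005),L(272,335,.005); print("plate front",f,e,np.linalg.norm(e-f),yawy(f,e),L(260,65,.005))
for p in [[389, 307], [265, 319], [256, 231],[384,254]]: print("mat",R(*p,0))
```

```text
lip [0.60076043 0.2278717 ] [0.58136948 0.10059847] 0.12874192764243803 -0.15119412379508984
 centre from lip [0.53471522 0.17282036]
bar [0.48790691 0.25591756] [0.46676901 0.10665105] 0.15075577036142704 -0.14067640997879052
 centre from bar [0.53674525 0.17287153]
tips [0.45296236 0.44397684] [0.49260535 0.38375425] 0.07209943083721454 0.5821701127440679
prongbase [0.53905989 0.50362249] [0.58054406 0.44282663] 0.07360076805577251 0.598783199865485 0.6058560076471295 0.5915100809533115
 seat [0.48948928 0.4248623 ]
plate front [0.48467568 0.46090158] [0.52092639 0.40798841] 0.06413982615046618 0.6006543828708404 [0.61759535 0.47067399]
mat [0.37073805 0.11405184]
mat [0.34675787 0.34186871]
mat [0.50881577 0.36169055]
mat [0.46844792 0.12327154]
```

```bash
cat >> h.py <<'E'
from scipy.spatial.transform import Rotation as Ro
def down(psi): return (Ro.from_euler('z',psi)*Ro.from_euler('x',np.pi)).as_rotvec()
def U(y): return np.array([np.cos(y),np.sin(y),0.])
E
python3 - <<'E'
from h import *
import cv2
c=np.array([.536,.173,0]); y=-.147
o=down(y+np.pi)
p=c+.083*U(y)
for q in (np.array([.4,.45,.36]),p+[0,0,.2],p+[0,0,.044]):
    print(q,solve_ik(q,o))
p0=get_eef_pos(); command_gripper(.06,10)
line_to(np.r_[p0[:2],.36],.25); goto(p+[0,0,.22],o)
line_to(p+[0,0,.12],.15)
im=read_camera("wrist"); cv2.imwrite("pics/w1.png",im[:,:,::-1])
for l in (-.065,.065): print(proj("wrist",c+.057*U(y)+l*U(y+np.pi/2)+[0,0,.05]))
print(get_t(),get_joint_pos().round(2),get_force())
E
```

```text
[0.4  0.45 0.36] [-0.51511455  0.33480755 -0.48668427  1.53471777  0.15966246  1.31173039
  0.40400004]
[0.61810484 0.16084289 0.2       ] [-0.05426314  0.51585505 -0.33223896  1.62858388  0.18891478  1.02889601
  0.97966309]
[0.61810484 0.16084289 0.044     ] [-0.05983502  0.7191726  -0.32694789  1.70611775  0.3096284   0.76748215
  0.88786555]
[198.18706008 213.73846811]
[432.19215776 213.42860187]
4.2833 [-0.1   0.6  -0.27  1.68  0.2   0.88  0.97] [-0.44452234  0.3635119   0.07730989]
```

View pics/w1.png

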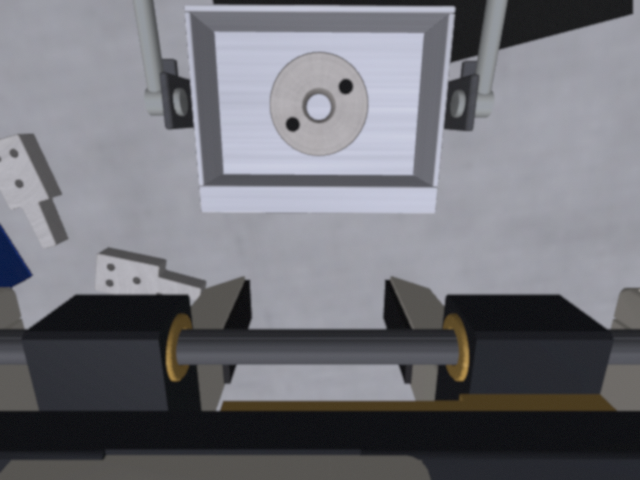

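The wrist view shows the lip's outer corners at (202,213) and (436,213), within 4 px (about 2 mm) of the prediction. The loose fingers at (150,270) are clear of the path. I'll descend, hook the lip and drag.

Run:
```python
from h import *
import cv2
c=np.array([.536,.173,0])+.002*U(-.147+np.pi/2); y=-.147
z=np.array([0,0,.044])
p=c+.083*U(y)+z
line_to(p,.1)
hit=line_to(p-.03*U(y),.03,threshold=1.5)
e=get_eef_pos(); off=(e-c)@U(y); print(hit,e,off,get_force())
if hit and .055<off<.078:
    N=8; L=.0994
    for i in range(N):
        ym=y-.303*(i+.5)/N
        c=c-L/N*U(ym-.06); yy=y-.303*(i+1)/N
        line_to(c+off*U(yy)+z,.05,down(yy+np.pi)); print(get_force().round(1),end=' ')
    f=get_eef_pos(); line_to(f+.025*U(yy),.1); dwell(.5)
    e=get_eef_pos(); line_to(e+[0,0,.12],.2)
    q=e+.06*U(yy)+[0,0,.2]
    line_to(q,.2)
    print(c,yy,get_t())
    cv2.imwrite("pics/w2.png",read_camera("wrist")[:,:,::-1])
    cv2.imwrite("pics/top2.png",read_camera("top")[:,:,::-1])
    for l in (-.065,.065): print(proj("wrist",c+.057*U(yy)+l*U(yy+np.pi/2)+[0,0,.05]))
    np.save("wc.npy",calibration("wrist")["world_to_cam"])
```

```text
True [0.60165003 0.16537088 0.04374597] 0.06605943542438138 [ 0.1557472   0.15444094 -0.30719979]
[0.  0.3 0.1] [ 1.5 -1.3  0.5] [ 0.2 -0.1 -0.4] [ 0.2 -0.4  0.1] [ 0.1 -0.2  0.3] [ 0.4 -0.7  0.3] [-0.  -0.3 -0.4] [ 0.2 -0.7 -0.9] [0.4435625  0.20972372 0.        ] -0.44999999999999996 11.3083
[237.46421681 102.16987723]
[398.05356353 102.15803734]
```

Run:
```python
import cv2,numpy as np
a=cv2.imread("pics/w2.png")[:260,150:550]; b=cv2.imread("pics/top2.png")
b=cv2.resize(b[150:325,245:415],(400,412))
o=np.zeros((412,800,3),np.uint8); o[:260,:400]=a; o[:,400:]=b
cv2.imwrite("pics/c2.png",o)
```

```text
(no output)
```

View pics/c2.png

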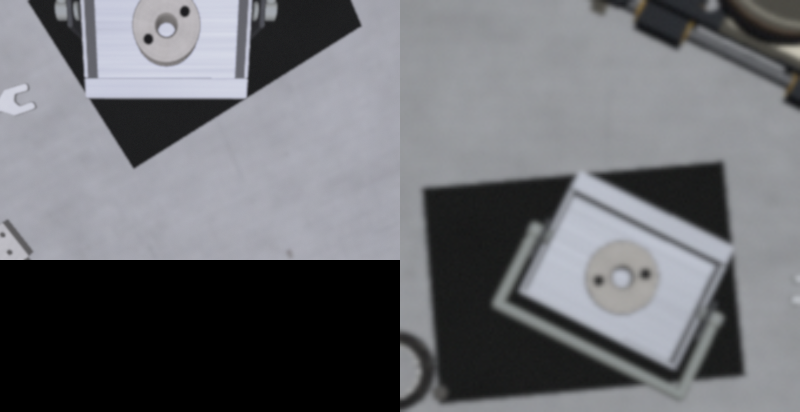

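Run:
```python
from h import *
R=lambda x,y,z:ray("top",(245+(x-400)/2.353,150+y/2.353),z)
def fit(a,b,o):
    d=a-b; y=np.arctan2(-d[0],d[1]); c=(a+b)/2+o*U(y); print(c,y,np.linalg.norm(d)); return c,y
fit(R(578,175,.05),R(733,248,.05),-.057)
c,y=fit(R(497,302,.072),R(683,393,.072),.06)
m=[R(*p,0) for p in ((424,187),(722,163),(743,375),(440,403))]; print(m)
mc=sum(m)/4; d=m[0]+m[3]-m[1]-m[2]; my=np.arctan2(-d[0],d[1]); print(mc,my)
W=lambda v:np.array([v@U(my),v@U(my+np.pi/2)])
print("tote in mat",W(c-mc),[W(c+sx*.045*U(y)+sy*.065*U(y+np.pi/2)-mc).round(3) for sx in(-1,1) for sy in(-1,1)])
g=c-.06*U(y); 
for k in (1,-1):
    o=down(y+k*np.pi/2); print(k,[solve_ik(g+[0,0,z],o) for z in(.081,.25)])
    o=down(.597+k*np.pi/2); print(k,[solve_ik(np.array([.489,.425,z]),o) for z in(.17,.25)],solve_ik(np.array([.489,.425,.25])-.13*U(.597),o))
```

```text
[0.43813147 0.20734065 0.05      ] -0.43166616967131105 0.12842219852749295
[0.4427331  0.20636756 0.072     ] -0.44326881702773785 0.15000765183788656
[array([0.51165491, 0.36323621, 0.        ]), array([0.5333935 , 0.12729694, 0.        ]), array([0.36643159, 0.11078804, 0.        ]), array([0.34258213, 0.34728557, 0.        ])]
[0.43851553 0.23715169 0.        ] 0.0961977266518906
tote in mat [ 0.00124127 -0.0310469 ] [array([-0.071, -0.064]), array([-0.004,  0.048]), array([ 0.006, -0.11 ]), array([0.073, 0.002])]
1 [array([-0.58361812,  0.25504477, -0.01608259,  2.12620839,  0.00588701,
        0.76037972, -1.04671497]), array([-0.50746924,  0.04279233, -0.09312049,  1.93895264,  0.0043388 ,
        1.16003631, -1.04550631])]
1 [array([-0.62665249,  0.54864381, -0.18003448,  1.63074725,  0.11326701,
        0.9724208 , -0.24770483]), array([-0.61401448,  0.46934972, -0.1972636 ,  1.56120855,  0.09860632,
        1.12079869, -0.2364151 ])] [-0.57936438  0.24520637 -0.25273788  1.88071541  0.07111158  1.02429035
 -0.26484917]
-1 [array([-0.11248884,  0.30048147, -0.55315589,  2.11125891,  0.22182475,
        0.78494838,  1.8947402 ]), array([-0.06432273,  0.06294048, -0.55278205,  1.92617236,  0.03599787,
        1.16207062,  2.06779215])]
-1 [array([ 0.02286991,  0.96984276, -1.30595603,  1.60769956,  0.96019595,
        1.33192182,  2.31186837]), array([ 0.02225736,  0.84299056, -1.3034406 ,  1.53865537,  0.82051682,
        1.39411009,  2.39427284])] [ 0.18441942  0.55355969 -1.29326305  1.85957742  0.57839895  1.18064527
  2.43198857]
```

Run:
```python
from h import *
import cv2
c=np.array([.4415,.207,0]); y=-.443
o=down(y+np.pi/2); g=c-.06*U(y)
goto(g+[0,0,.25],o); command_gripper(.035,3.5)
line_to(g+[0,0,.12],.2); hit=line_to(g+[0,0,.081],.06,threshold=6); print("touch",hit,get_eef_pos())
if not hit:
    command_gripper(0,3.5); w=get_width(); print("w",w,get_force())
    if w>.005:
        e=get_eef_pos(); P=e+.06*U(y)
        for a in np.linspace(0,1.55,11)[1:]:
            line_to(P-.06*np.cos(a)*U(y)+[0,0,.06*np.sin(a)],.06)
            print(get_force().round(1),end=' ')
        dwell(.3); print(get_width(),get_t())
        im=read_camera("scene"); cv2.imwrite("pics/s3.png",cv2.resize(im[150:400,180:460,::-1],None,fx=2,fy=2))
```

```text
touch False [0.38732345 0.2327425  0.08092217]
w 0.007842932402052317 [-2.32984502  1.12424506 -0.41263606]
[ 0.1 -0.3 -0.9] [ 2.1 -1.8 -1.7] [ 1.4 -0.3 -0.5] [ 0.2 -1.4 -0.2] [ 0.1 -1.4 -0.6] [ 0.3 -2.7 -1.1] [-0.6 -0.8 -1.4] [-1.2 -1.5 -0.2] [ 0.7 -0.9 -0.8] [-0.6 -0.4 -1.3] 0.00797876869970259 19.1667
```

View pics/s3.png

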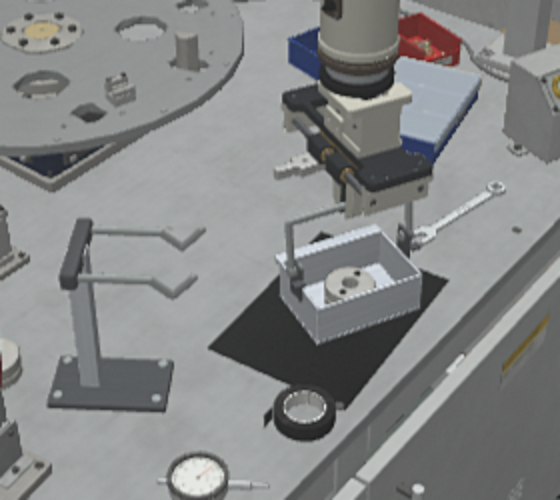

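The bail is upright in the grip and the tote stands flat on the mat. Next I'll take a hard grip, lift, carry to the front of the stand and check the alignment.

```bash
python3 - <<'E'
from h import *
import cv2
command_gripper(0,40); dwell(.3)
e=get_eef_pos(); line_to(e+[0,0,.03],.06); print(get_force()); line_to(e+[0,0,.075],.1)
sy=.597; seat=np.array([.4893,.4251,0]); o=down(sy+np.pi/2)
pre=seat-.12*U(sy)+[0,0,.216]
line_to(pre,.08,o); dwell(.8); print(get_width(),get_force(),get_eef_pos(),get_t())
im=read_camera("top"); cv2.imwrite("pics/t4.png",cv2.resize(im[150:340,130:330,::-1],None,fx=3,fy=3))
im=read_camera("scene"); cv2.imwrite("pics/s4.png",im[:,:,::-1])
b=get_eef_pos()-[0,0,.009]
for l in(-.073,0,.073): print((proj("top",b+l*U(sy+np.pi/2))-[130,150])*3)
print((proj("top",seat+[0,0,.164])-[130,150])*3)
E
python3 -c "
import cv2,numpy as np
a=cv2.imread('pics/t4.png');b=cv2.imread('pics/s4.png')[170:450,180:380];b=cv2.resize(b,(200,280))
o=np.zeros((570,800,3),np.uint8);o[:,:600]=a;o[:280,600:]=b;cv2.imwrite('pics/c4.png',o)"
```

```text
[-0.41982261  0.60784809 -9.78240713]
0.006550435828800764 [ 0.02465925 -0.40877253 -8.6704    ] [0.3900605  0.35764533 0.21599919] 23.9083
[457.85582876 360.29251754]
[331.25768612 444.18707287]
[203.29372868 528.98673173]
[216.68166419 246.83882785]
```

View pics/c4.png

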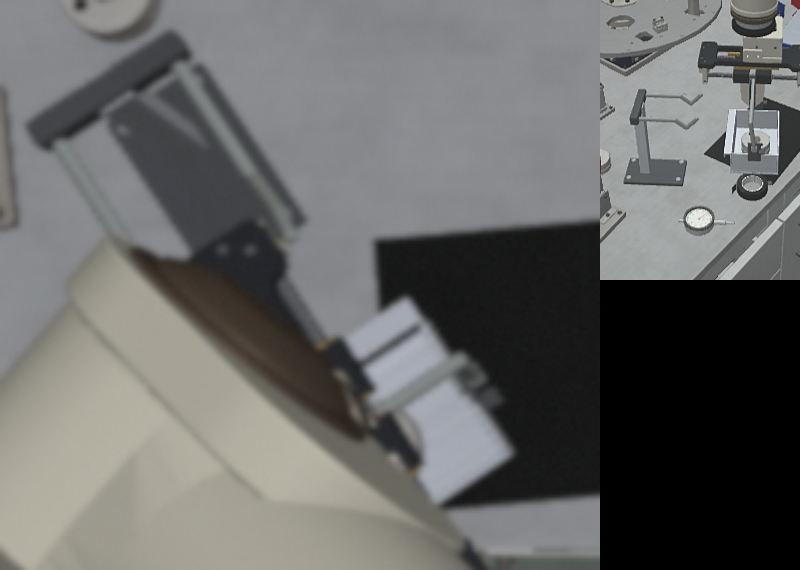

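The visible bar end at (457,357) matches the predicted (458,360), and the tote hangs level. Now I'll advance and lower it into the dips.

Run:
```python
from h import *
import cv2
sy=.597; seat=np.array([.4893,.4251,0])
hit=line_to(seat+[0,0,.214],.06,threshold=6); print("adv",hit,get_force(),get_eef_pos())
if not hit:
    dwell(.4); hit=line_to(seat+[0,0,.172],.03,threshold=5); dwell(.2); print("low",hit,get_force(),get_eef_pos(),get_t())
    im=read_camera("scene"); cv2.imwrite("pics/s5.png",cv2.resize(im[170:400,160:400,::-1],None,fx=2.5,fy=2.5))
```

```text
adv False [ 0.70816201  0.01295065 -8.52385651] [0.48909468 0.42496088 0.21402458]
low True [ 3.75195269  3.53730164 -0.50940688] [0.49033733 0.4258352  0.17849922] 27.8167
```

View pics/s5.png

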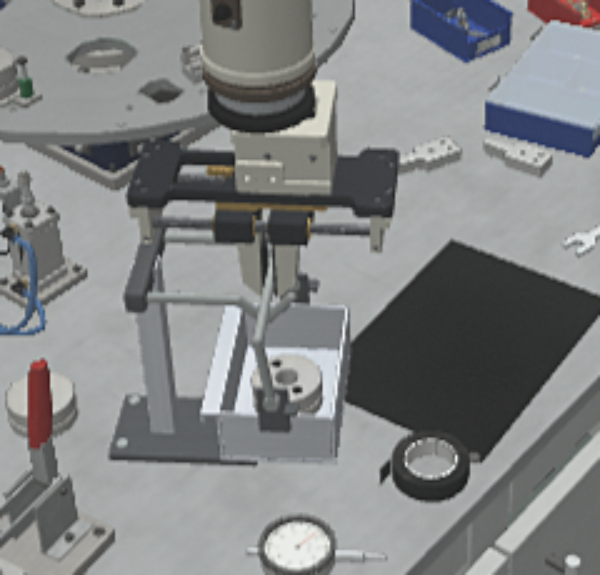

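The bar is in both dips with the weight taken by the stand. I'll release, retreat and check.

Run:
```python
from h import *
import cv2
command_gripper(.035,5); dwell(.4); print(get_force(),get_width())
e=get_eef_pos(); line_to(e+[0,0,.05],.06); line_to(e+[0,0,.18],.2)
p=get_eef_pos(); line_to(p+[-.08,-.2,.02],.2); dwell(1.)
a=read_camera("scene"); t=read_camera("top")[:,:,::-1]; dwell(.3); b=read_camera("scene")
print("diff",np.abs(a.astype(int)-b).max(),get_force(),get_t())
o=np.zeros((480,800,3),np.uint8); o[:,:400]=cv2.resize(a[190:382,200:360,::-1],(400,480)); o[:,400:]=cv2.resize(t[150:270,125:225],(400,480))
cv2.imwrite("pics/c6.png",o)
seat=np.array([.4893,.4251,.168]); v=U(.597+np.pi/2)*.073
for s in(-1,1):
    print((proj("top",seat+s*v)-[125,150])*4+[400,0],(proj("scene",seat+s*v)-[200,190])*2.5)
```

```text
[-0.00769792  0.07596371 -0.06427831] 0.03519572186509328
diff 81 [-0.85267253  0.29589846 -0.21153992] 33.4083
[866.48745202 223.9891777 ] [183.13607485 167.24163763]
[545.14469109 433.22830944] [158.17114801 288.83965179]
```

View pics/c6.png

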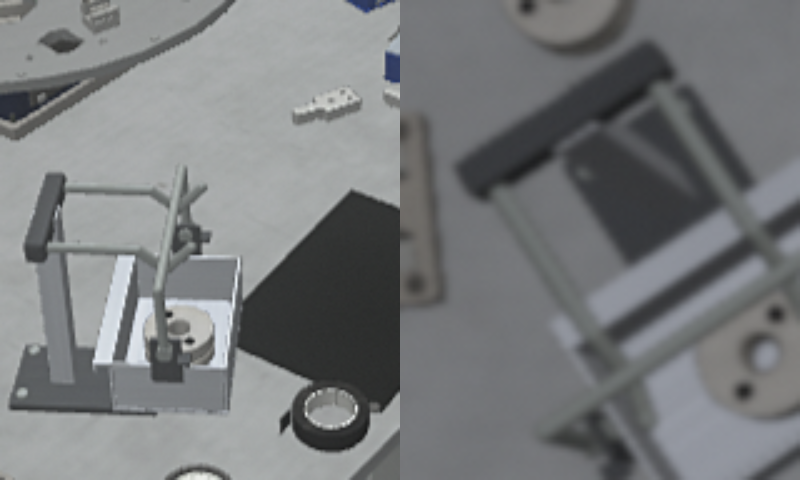

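The bar lies across both dips and its end at (542,432) matches the predicted (545,433). The tote is level. I'll let any swing die out and compare frames before handing in.

Run:
```python
from h import *
dwell(4); a=read_camera("scene")[190:382,200:300].astype(int); dwell(.2); b=read_camera("scene")[190:382,200:300]
print(np.abs(a-b).max(),(np.abs(a-b)>20).sum()); dwell(2); c=read_camera("scene")[190:382,200:300]; print(np.abs(a-c).max(),(np.abs(a-c)>20).sum(),get_t())
job_done()
```

```text
4 0
5 0 39.7583
the job is handed in; nothing more can be done
```

The tote is hanging level on the hook stand by its bail, and I handed the job in at about 40 s of the 58 s allowed. No verdict is reported.

- **Drag:** I hooked both fingertips behind the far lip rather than just one and dragged the tote onto the mat along a gentle arc. After letting go, the top camera put its centre about (+1, −31) mm in the mat's frame. All four base corners were on the mat and the bail was still folded.
- **Bail:** I raised it with a 3.5 N grip, and the picture showed it upright with the tote flat on the mat.
- **Hanging:** I gripped the crossbar at 40 N, carried the tote to the stand and lowered it until the stand took the weight. I then opened the gripper and backed away.

**Last checks:**
- The crossbar lay in both dips, with its visible end within about 1–2 mm of where it was predicted.
- The first motion check after release showed a change between two pictures, either leftover swing or the arm settling. After 4 s more, three pictures taken over about 2 s were still.
- The tape roll, gripper finger and spanner looked unmoved in the pictures, but I did not measure them. While the tote was being dragged, I only sampled the force between moves, so contact with the lip in motion was not measured directly.

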